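Reset the breaker and close the site power box

TASK

The breaker in the open power box has tripped: push its red toggle up the slope until it is fully on, then take the orange cover by its grip and seat it on the box's two pins, flush on the sloping rim all round. Leave everything else on the bench where it is, and let go of the cover.

Things in the scene. Friction and masses are not known exactly. Their poses are not given: they have to be found in the camera images.
- cover: orange cover plate, 154 (own x) x 120 (own y) x 6 mm, lying flat on the bench; two 12 mm through holes on its x axis, 63 mm either side of centre. On top a black grip rib, 70 mm long (x), 14 mm wide (y), 36 mm high over the plate. Origin: centre of the underside; z out of the top. Fits either way round (half turn). About 0.22 kg
- box_face: open face of the grey power box (fixed), sloping down 35 degrees to its front. Origin: centre of the rim plane, 105 mm above the bench; z square out of the face, x up the slope, y across. Outer size 154 (x) x 120 (y) mm; opening 104 x 100 mm, 54 mm deep; in it a white breaker block, top 34 mm below the rim plane, x -25 to +45 mm. The seated cover's origin lies on this origin
- pin_low (a point): tip of the lower of two steel pins, 8 mm thick, tapered tip, standing 13 mm square out of the rim, at x = -63, y = 0 mm of the face
- pin_high (a point): tip of the upper pin, the same, at x = +63, y = 0 mm of the face
- breaker (a joint): red breaker toggle in the middle of the opening, hinged on an axis along the face's y at x = 10, z = -33 mm in the face's frame; 26 mm long, 18 mm wide (y), 8 mm thick. 0 = off, leaning 0.6 rad down the slope (to -x of the face); 1.2 = fully on, leaning 0.6 rad up the slope, its end stop. It stays where it is left; about 2 N at the tip moves it.
- breaker_tip (a point): middle of the free end of the red toggle, 7 mm (upright) to 12 mm (at either end stop) below the rim plane
- spare_cover: spare grey blank, 130 x 100 x 6 mm, no holes, grey grip rib like the orange one; does not belong to this box. Origin: centre of the underside
- screwdriver: screwdriver lying on the bench, pointing roughly away from the robot; bystander
- hammer: hammer lying across the back of the bench; bystander
- screw_jar: glass jar with yellow cap, 64 mm across, 75 mm high; bystander. Origin: centre of the underside
- tape_measure: yellow tape measure, 70 x 34 x 62 mm; bystander. Origin: centre of the underside
- brick: loose brick, 100 x 210 x 65 mm; bystander. Origin: centre of the underside
- mug: blue mug, 80 mm across, 90 mm high; bystander. Origin: centre of the underside
Mind the look-alikes: they are no part of the job. What is shaped like the part that bears box_face but purple is not meant.

How it is judged:
By the outcome, as a careful person would: the job done as asked, in the order asked, and still so for the second after the job is handed in, with the robot touching nothing.
It also fails if it takes over 56 s, if anything falls off the work surface, if the arm or the gripper's body presses on something with over 40 N, if the wrist force passes 120 N, or if a joint passes its speed limit or range.

ROBOT

A 6-joint arm with a two-finger parallel gripper is mounted at the origin on the work surface. World frame = base frame: x ahead of the robot, y to its left, z up, the work surface at z = 0. Lengths are in m, angles in rad, forces in N, time in s.
With the tool pointing down it reaches from about 0.425 to 0.95 m from the base axis. Payload 14.7 kg.
Tool frame: the origin (TCP) lies on the centre line of the jaws, within the pads' length; the fingertips stand tips_ahead ahead of it and the grasp point (between the pads) is the TCP (tips_ahead is the distance from the TCP to the fingertips, in m); z points along the fingers, y is the line along which they close (so a half turn about z gives the same grasp; the last joint's range is limited). The gripper opens to 85 mm and grips with 20 to 120 N. Pads are 22 mm wide; open, the fingers measure 114 mm over their backs; the gripper's body (76 mm by 85 mm) begins 54 mm behind the grasp point. The pads swing forward as they close: fully open they stand 13 mm farther back than shut.
Start: joints at [-1.246, 0.48, 1.596, -0, 1.065, -0.047], TCP at [0.236, -0.606, 0.25] pointing down, gripper open.
Joint ranges: [-2.75, 2.75], [-0.82, 2.05], [0.23, 2.67], [-1.56, 4.7], [0.09, 2.69], [-2.92, 2.92]. Speed limits (rad/s): [1.89, 1.89, 2.39, 3.01, 3.01, 3.01].

INTERFACE

Orientations are given as a rotation vector (axis times angle).
In Python, from bench import * gives the robot as it stands.
- The arm moves only by the tool apply_moves, never from a script. Its argument "series" is a list that holds one entry, the list of rows, each a list of 7 numbers: the opening, from 0 (shut) to 1 (fully open), then the shift along the tool's x, y, z in cm, then the turn, a rotation vector about the tool's x, y, z in rad. In form: [[[hand, tx, ty, tz, ax, ay, az], ...]]. A call has 1 to 12 rows; each row is the pose to reach, as a shift and turn from the pose commanded when the call began, along the tool's axes at that moment; what a row does not reach only later rows make up. A row lasts 1/8 s, in which the tool goes at most 62.5 mm and 10.7 degrees, less where a joint would pass 70% of its speed; a pose out of reach is approached as far as the arm can. A call with a gripper value outside its range is refused whole. The fingers move at their own pace and stop on an object; "squeeze" is the grip in N (left out, the last holds). Time passes only in rows, so rows that repeat a pose let the fingers close. It gives the time, the measured TCP pose, the force, the opening and the grip force at its end, in the units of the state.
- observe(): the state, without advancing time (a new reading comes with each control period).
- read_camera(name): name is "side" or "top" or "wrist"; returns the picture (384x512x3 uint8, red, green, blue); there is no depth.
- calibration(name): a dict with "K" (3x3 intrinsics, pixels), "R" (3x3) and "t" (3): a world point X has camera coordinates R X + t. Camera axes: x right, y down, z forward; pixel columns grow to the right and rows downward; lengths in m; the calibration is good to about 2 mm. A picture is of the moment at which its call begins: read the wrist's pose just before it. calibration takes no time and is no camera call; for the wrist camera it gives the pose at the moment of the call.
- finish_job(): hands the job in; it is judged then, once.
Trained networks look in the newest picture that a camera, given by its name, has taken for a name from the list of things; names that differ only in an ending like _2 or _b are one class to them, and where a whole thing is asked for, a point or a joint stands for the part that bears it (a point fixed in the world has none). Each returns a list of dicts, best first, with "p" (0 to 1); they miss things now and then, are a little off and sometimes report something else, mostly with a low value. They report only what shows in the picture. A call takes as long as a camera call. They do not tell look-alikes from the thing itself.
- silhouettes(target, camera): "mask" (384x512 bool, what is visible of it) and "extent" ([centre column, centre row, width, height] in pixels, round what is visible of it).
The state is a dict: "t": time; "joint_positions": joint angles; "dq": joint speeds; "tau": joint torques, N m; "position": TCP position; "eef_rot": TCP orientation; "ft_force": force on the tool from outside, world axes, zero at the start; "ft_torque": the same for the moment, N m; "gripper_width": finger opening in m; "finger_force": force on a finger pad.
Only numpy, scipy, OpenCV 4.12 (cv2) and the standard library are available. Lean on these libraries where they do the work, as an engineer would, in place of code of your own. Each camera call takes 0.05 s, during which the arm holds its last target. There are 200 camera calls.

## Working session

There is one attempt and no reset: what is moved stays moved. The work goes in short steps, Python scripts to look and compute and a tool call to move; the robot and the scene stay as the last step left them, time stands still between calls to the robot, and variables do not carry over. Pictures are saved under pics/ and viewed, at most 10 in all, crops included, and the job is handed in when it is done.

Besides the shell and the picture viewer there is one more tool, called after ">>>" by a JSON object that holds its "fn" and its "kwargs". apply_moves: Moves the arm, as the interface text tells. Its arguments: {"type":"object","properties":{"series":{"type":"array","items":{"type":"array","items":{"type":"array","items":{"type":"number"}}}},"squeeze":{"type":"number"}},"required":["series"]}

```bash
ls; mkdir -p pics
python3 - <<'E'
from bench import *
import cv2,numpy as np
s=observe();print({k:np.round(v,3) for k,v in s.items()},s.keys())
ims=[]
for c in ("side","top"):
    im=read_camera(c);ims.append(im);cv2.imwrite(f"pics/{c}0.png",im[:,:,::-1])
    k=calibration(c);print(c,k["K"].round(1).tolist(),k["R"].round(3).tolist(),k["t"].round(3).tolist())
    for n in ("cover","box_face","breaker","spare_cover"):
        for d in silhouettes(n,c): print(c,n,round(d["p"],2),np.round(d["extent"],1))
E
```

```text
pics
{'t': np.float64(0.0), 'joint_positions': array([-1.246,  0.481,  1.597,  0.   ,  1.065, -0.047]), 'dq': array([ 0.   ,  0.002, -0.001,  0.001,  0.   ,  0.002]), 'tau': array([ 6.0000e-03, -9.5063e+01, -4.3019e+01,  0.0000e+00,  1.2000e-02,
       -0.0000e+00]), 'position': array([ 0.236, -0.605,  0.25 ]), 'eef_rot': array([-3.086, -0.58 ,  0.   ]), 'ft_force': array([ 0.38 , -0.433,  0.215]), 'ft_torque': array([-0.006, -0.013,  0.004]), 'finger_force': np.float64(0.0), 'gripper_width': np.float64(0.085)} dict_keys(['t', 'joint_positions', 'dq', 'tau', 'position', 'eef_rot', 'ft_force', 'ft_torque', 'finger_force', 'gripper_width'])
side [[490.3, 0.0, 259.8], [0.0, 490.3, 197.5], [0.0, 0.0, 1.0]] [[-0.885, -0.465, -0.011], [-0.323, 0.633, -0.703], [0.334, -0.619, -0.711]] [0.469, 0.256, 1.56]
side cover 0.79 [283.1 174.8  49.9  34.2]
side cover 0.68 [164.2 334.2  31.9  42.9]
side cover 0.15 [189.8 259.8   6.8   4.5]
side box_face 0.79 [282.9 327.3  63.6  69.2]
side box_face 0.65 [191.2 259.6  61.3  62.3]
side breaker 0.63 [192.4 258.6   8.8   4.7]
side breaker 0.44 [262.  265.4  20.4  27.7]
side spare_cover 0.91 [235.4 215.4  40.9  30.6]
side spare_cover 0.42 [185.6 205.1  47.   48. ]
top [[440.3, 0.0, 250.9], [0.0, 440.3, 192.0], [0.0, 0.0, 1.0]] [[0.018, -1.0, -0.005], [-0.99, -0.017, -0.14], [0.14, 0.008, -0.99]] [-0.009, 0.539, 1.457]
top cover 0.8 [326.4 188.2  44.6  48.3]
top cover 0.54 [192.2 227.1  21.3  19.8]
top breaker 0.62 [161.6 165.8   7.3   5.3]
top breaker 0.56 [133.  272.8   8.6   7.9]
top spare_cover 0.65 [250.8 167.3  31.7  37. ]
```

Run:
```python
import cv2,numpy as np
a=cv2.imread("pics/side0.png");b=cv2.imread("pics/top0.png")
cv2.imwrite("pics/top1.png",cv2.resize(b,(800,600),interpolation=cv2.INTER_CUBIC))
cv2.imwrite("pics/side1.png",cv2.resize(a,(800,600),interpolation=cv2.INTER_CUBIC))
```

```text
(no output)
```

View pics/top1.png

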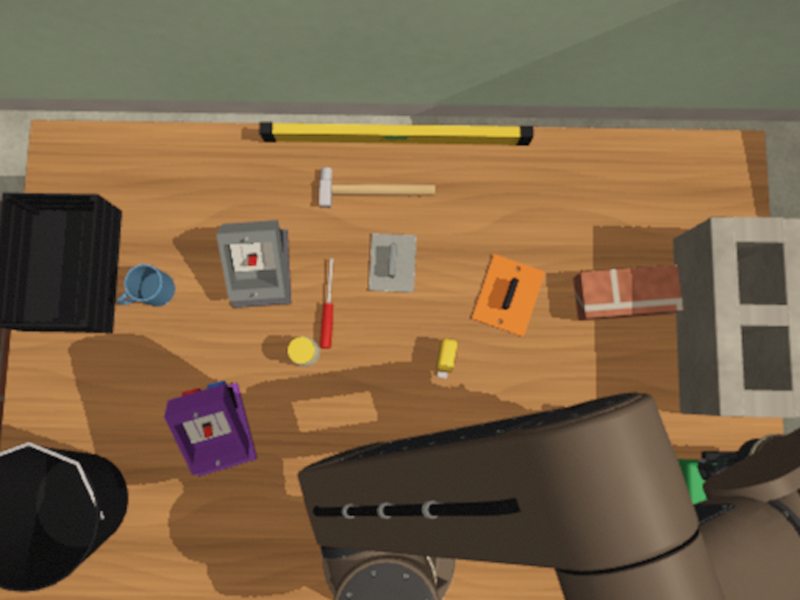

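View pics/side1.png

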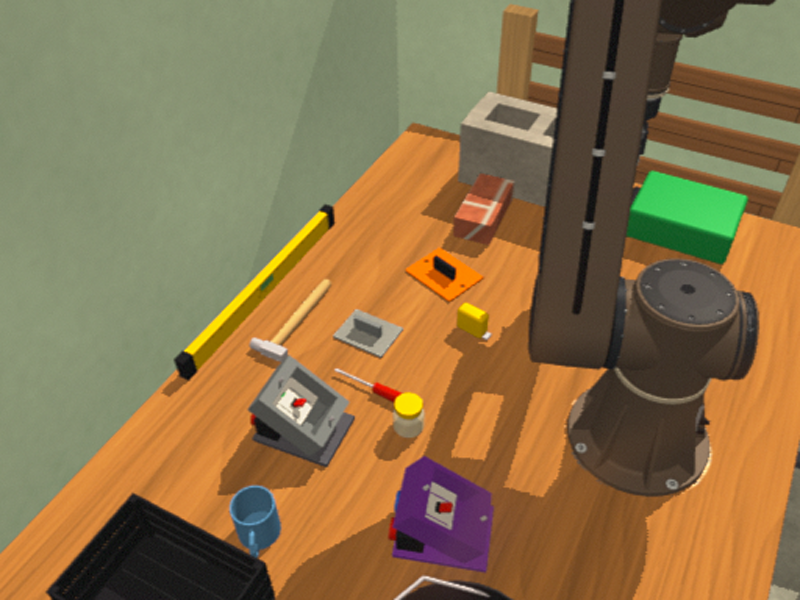

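The top view (800x600) shows the grey box at (252,262), the purple look-alike at (210,430), the orange cover at (510,295) and the grey spare at (392,262). In the side view these are at (300,405), (445,510), (445,273) and (368,332). The grey box with red toggle and the orange plate with black rib fit the description; the purple box is excluded and the spare is grey and has no holes. I'll confirm in one enlarged crop.

Run:
```python
import cv2,numpy as np
a=cv2.imread("pics/side0.png");b=cv2.imread("pics/top0.png")
f=lambda im,x,y:cv2.resize(im[y:y+60,x:x+80],(400,300),interpolation=cv2.INTER_CUBIC)
cv2.imwrite("pics/crop1.png",np.vstack([np.hstack([f(b,125,138),f(a,150,228)]),np.hstack([f(b,286,158),f(a,245,146)])]))
```

```text
(no output)
```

View pics/crop1.png

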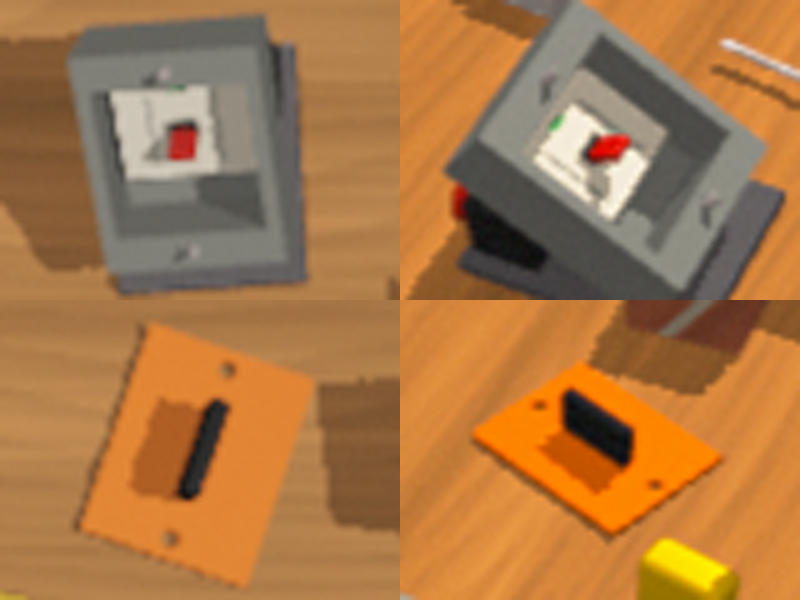

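The crop confirms it: the grey box has a red toggle leaning down the slope, two pins, and its high end away from the robot. The orange plate with a black rib has two holes. Next I fit both poses from the corners, pins and holes.

```bash
cat > h.py <<'E'
import numpy as np
from scipy.optimize import least_squares
from scipy.spatial.transform import Rotation as Rt
def proj(k,X):
    c=np.asarray(X)@np.array(k["R"]).T+k["t"]; p=c@np.array(k["K"]).T; return p[:,:2]/p[:,2:]
def Rface(yaw): return Rt.from_euler("z",yaw).as_matrix()@Rt.from_euler("y",-np.radians(35)).as_matrix()
def Rcov(yaw): return Rt.from_euler("z",yaw).as_matrix()
def fit(Rf,z,obs,x0):
    # obs: list of (calib, local pts m, pixels)
    f=lambda q:np.concatenate([(proj(k,np.asarray(L)@Rf(q[2]).T+[q[0],q[1],z])-P).ravel() for k,L,P in obs])
    r=least_squares(f,x0,loss="soft_l1"); return r.x,f(r.x).reshape(-1,2)
E
python3 - <<'E'
from bench import *
from h import *
t,s=calibration("top"),calibration("side")
px=lambda P,ox,oy,u0,v0:(np.array(P)-[u0,v0]+.5)/5-.5+[ox,oy]
L=np.array([[77,60,0],[77,-60,0],[-77,-60,0],[-77,60,0],[63,0,13],[-63,0,13]])/1e3
q,r=fit(Rface,.105,[(t,L,px([(72,62),(268,42),(287,262),(105,272),(165,72),(193,247)],125,138,0,0)),
 (s,L,px([(450,170),(580,2),(768,150),(688,292),(546,82),(713,203)],150,228,400,0))],[.75,.25,0]);print("box",q.round(4),r.round(1).tolist())
L=np.array([[77,60,6],[77,-60,6],[-77,-60,6],[-77,60,6],[63,0,6],[-63,0,6]])/1e3
q,r=fit(Rcov,0,[(t,L,px([(145,322),(315,380),(245,587),(78,527),(229,369),(171,539)],286,158,0,300)),
 (s,L,px([(472,437),(582,362),(722,457),(612,537),(540,405),(655,485)],245,146,400,300))],[.6,-.25,-.3]);print("cov",q.round(4),r.round(1).tolist())
w=calibration("wrist");o=observe()
Rw=np.array(w["R"]);C=-Rw.T@w["t"];RT=Rt.from_rotvec(o["eef_rot"]).as_matrix()
print("wristcam in tool",(RT.T@(C-o["position"])).round(4),(RT.T@Rw.T).round(3).tolist(),w["K"])
print(RT.round(3).tolist()); import bench; print([n for n in dir(bench) if n[0]!='_'])
E
```

```text
box [0.597  0.2977 0.0805] [[-1.2, -0.9], [-2.8, 0.8], [-0.5, -0.2], [0.0, 0.1], [-1.0, 1.6], [-0.8, 2.0], [4.9, -6.8], [-1.2, -1.5], [-0.5, -1.1], [-2.1, -0.2], [1.3, -2.4], [0.3, -1.5]]
cov [ 0.5593 -0.2556 -0.3287] [[1.0, 0.4], [-0.3, 0.3], [-0.3, 0.4], [0.1, 0.6], [-0.8, 0.5], [-0.7, 0.3], [-0.3, -1.2], [-0.6, -0.2], [-0.2, -0.5], [-0.0, -1.3], [-0.4, -0.2], [-0.2, -0.4]]
wristcam in tool [ 0.069  -0.0019 -0.1228] [[0.0, -0.963, -0.269], [1.0, -0.0, 0.001], [-0.001, -0.269, 0.963]] [[293.79951069   0.         254.97665754]
 [  0.         293.79951069 191.94096492]
 [  0.           0.           1.        ]]
[[0.932, 0.363, -0.0], [0.363, -0.932, 0.0], [0.0, -0.0, -1.0]]
['Unreachable', 'calibration', 'finish_job', 'observe', 'read_camera', 'silhouettes', 'tips_ahead']
```

```bash
cat >> h.py <<'E'
from bench import observe
def rel(p,R):
    o=observe();RT=Rt.from_rotvec(o["eef_rot"]).as_matrix()
    return (RT.T@(np.array(p)-o["position"])*100).round(2).tolist()+Rt.from_matrix(RT.T@R).as_rotvec().round(3).tolist()
def Rtool(Rf): return Rf@np.diag([1,-1,-1.])
def facept(q,l,z=.105): return np.array([q[0],q[1],z])+Rface(q[2])@np.array(l)
E
python3 - <<'E'
from h import *
import bench;print(bench.tips_ahead() if callable(bench.tips_ahead) else bench.tips_ahead)
print(rel([.56,-.2,.34],Rtool(Rcov(.0))))
E
```

```text
0.019
[44.91, -26.02, -8.97, -0.0, -0.0, 0.372]
```

>>> {"fn": "apply_moves", "kwargs": {"series": [[[1,44.9,-26,-9,0,0,0.372],[1,44.9,-26,-9,0,0,0.372],[1,44.9,-26,-9,0,0,0.372],[1,44.9,-26,-9,0,0,0.372],[1,44.9,-26,-9,0,0,0.372],[1,44.9,-26,-9,0,0,0.372],[1,44.9,-26,-9,0,0,0.372],[1,44.9,-26,-9,0,0,0.372],[1,44.9,-26,-9,0,0,0.372],[1,44.9,-26,-9,0,0,0.372],[1,44.9,-26,-9,0,0,0.372],[1,44.9,-26,-9,0,0,0.372]]]}}

```text
t: 2.0
position: [0.5593, -0.2011, 0.3401]
eef_rot: [3.142, -0.002, -0.001]
ft_force: [-0.7, -0.2, -0.1]
gripper_width: 0.0855
finger_force: 0.0
```

Run:
```python
from h import *
q=[.597,.298,.08]
o=observe();print(o["t"],o["position"],o["eef_rot"],o["joint_positions"].round(2))
print(rel(facept(q,[0,0,.16]),Rtool(Rface(q[2]))))
```

```text
2.0 [ 0.55931334 -0.20110901  0.34012239] [ 3.14158429e+00 -2.23634866e-03 -7.10971184e-04] [-0.4   0.32  1.61 -0.    1.2   1.18]
[-5.44, -49.17, 10.41, 0.025, 0.611, -0.079]
```

>>> {"fn": "apply_moves", "kwargs": {"series": [[[1,-5.4,-49.2,10.4,0.025,0.611,-0.079],[1,-5.4,-49.2,10.4,0.025,0.611,-0.079],[1,-5.4,-49.2,10.4,0.025,0.611,-0.079],[1,-5.4,-49.2,10.4,0.025,0.611,-0.079],[1,-5.4,-49.2,10.4,0.025,0.611,-0.079],[1,-5.4,-49.2,10.4,0.025,0.611,-0.079],[1,-5.4,-49.2,10.4,0.025,0.611,-0.079],[1,-5.4,-49.2,10.4,0.025,0.611,-0.079],[1,-5.4,-49.2,10.4,0.025,0.611,-0.079],[1,-5.4,-49.2,10.4,0.025,0.611,-0.079],[1,-5.4,-49.2,10.4,0.025,0.611,-0.079],[1,-5.4,-49.2,10.4,0.025,0.611,-0.079]]]}}

```text
t: 3.5
position: [0.5128, 0.2868, 0.2514]
eef_rot: [-2.982, -0.142, -0.893]
ft_force: [1.2, -0.9, 0.1]
gripper_width: 0.0856
finger_force: 0.0
```

Run:
```python
from h import *
from bench import *
import cv2,json
o=observe();print(o["position"],o["joint_positions"].round(2))
k=calibration("wrist");im=read_camera("wrist")
json.dump({a:np.array(b).tolist() for a,b in k.items()},open("w1.json","w"))
cv2.imwrite("pics/w1raw.png",im[:,:,::-1]);cv2.imwrite("pics/w1.png",cv2.resize(im[:,:,::-1],(800,600),interpolation=cv2.INTER_CUBIC))
q=[.597,.298,.08]
print(((proj(k,[facept(q,np.array(l)/1e3) for l in [(77,60,0),(77,-60,0),(-77,-60,0),(-77,60,0),(63,0,13),(-63,0,13)]])+.5)*1.5625-.5).round(0).tolist())
```

```text
[0.5127686  0.28680371 0.2514148 ] [ 0.63  0.24  2.16 -0.92  0.36  2.92]
[[299.0, 171.0], [497.0, 174.0], [480.0, 400.0], [310.0, 397.0], [397.0, 198.0], [395.0, 390.0]]
```

View pics/w1.png

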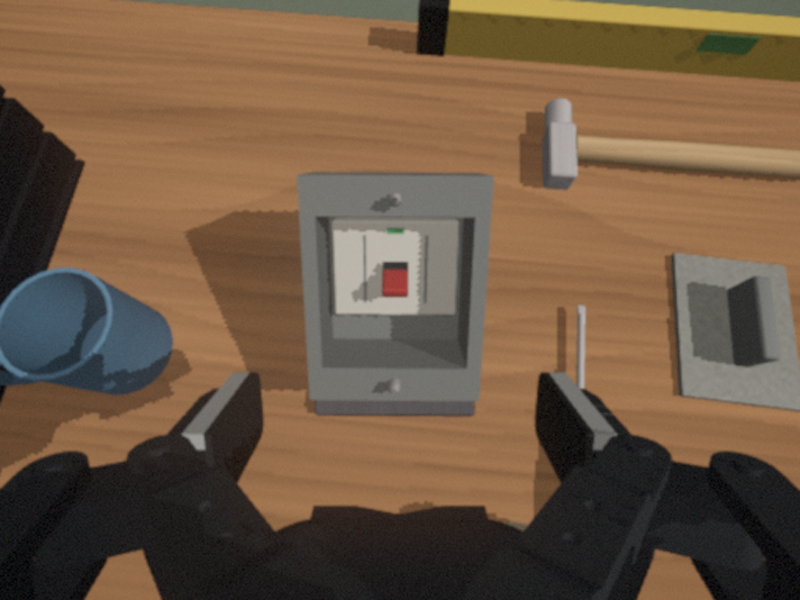

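The wrist view shows the box rim corners at (299,176), (492,176), (474,400) and (310,401). The pin tips are at (398,198) and (396,384), and the red toggle at (395,280) leans down the slope. Joint 6 is at its limit here, so I'll flip the tool half a turn. First I refine the box fit.

Run:
```python
from h import *
import json,cv2
k={a:np.array(b) for a,b in json.load(open("w1.json")).items()}
px=lambda P:(np.array(P)+.5)/1.5625-.5
L=np.array([[77,60,0],[77,-60,0],[-77,-60,0],[-77,60,0],[63,0,13],[-63,0,13]])/1e3
P=px([(299,175),(493,176),(474,401),(310,401),(398,198),(396,384)])
q,r=fit(Rface,.105,[(k,L,P)],[.6,.3,.08]);print(q.round(4),r.round(1).tolist())
# free z check
f=lambda v:(proj(k,L@Rface(v[2]).T+[v[0],v[1],v[3]])-P).ravel()
print(least_squares(f,[.6,.3,.08,.105]).x.round(4))
im=cv2.imread("pics/w1raw.png")
c=im[100:270,180:325];g=cv2.resize(c,None,fx=3.5,fy=3.5,interpolation=cv2.INTER_CUBIC)
pr=proj(k,L@Rface(q[2]).T+[q[0],q[1],.105])
for u in pr: cv2.circle(g,tuple(int(a) for a in ((u-[180,100]+.5)*3.5)),4,(0,255,0),1)
cv2.imwrite("pics/c2.png",g)
print(rel(facept(q,[0.02,0,.16]),Rface(q[2])@np.diag([-1,1,-1.])))
```

```text
[0.5959 0.2982 0.0863] [[-0.8, -1.0], [1.6, -0.5], [3.9, -0.1], [0.1, -1.0], [-1.0, 1.1], [-0.6, 4.7]]
[0.598  0.2989 0.0826 0.1008]
[0.32, 0.28, 0.78, -0.044, -0.015, -3.137]
```

View pics/c2.png

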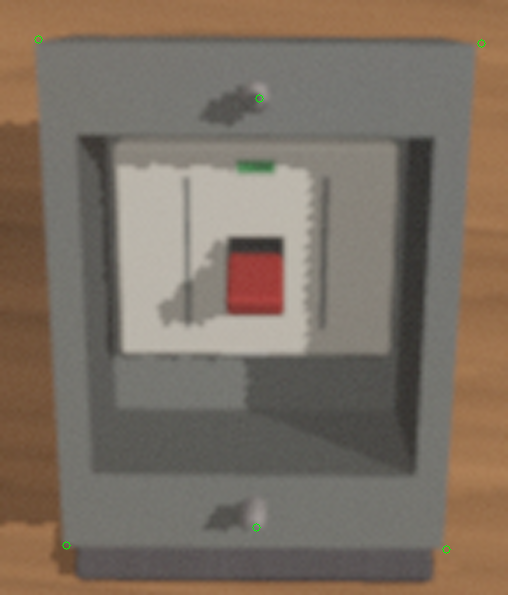

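>>> {"fn": "apply_moves", "kwargs": {"series": [[[1,0.3,0.3,0.8,-0.03,-0.01,-2.1],[1,0.3,0.3,0.8,-0.03,-0.01,-2.1],[1,0.3,0.3,0.8,-0.03,-0.01,-2.1],[1,0.3,0.3,0.8,-0.03,-0.01,-2.1],[1,0.3,0.3,0.8,-0.03,-0.01,-2.1],[1,0.3,0.3,0.8,-0.03,-0.01,-2.1],[1,0.3,0.3,0.8,-0.03,-0.01,-2.1],[1,0.3,0.3,0.8,-0.03,-0.01,-2.1],[1,0.3,0.3,0.8,-0.03,-0.01,-2.1],[1,0.3,0.3,0.8,-0.03,-0.01,-2.1],[1,0.3,0.3,0.8,-0.03,-0.01,-2.1],[1,0.3,0.3,0.8,-0.03,-0.01,-2.1]]]}}

```text
t: 5.05
position: [0.5204, 0.2831, 0.2465]
eef_rot: [1.197, 2.304, 0.41]
ft_force: [0.3, -0.1, -0.1]
gripper_width: 0.0851
finger_force: 0.0
```

Run:
```python
from h import *
import json,cv2
k={a:np.array(b) for a,b in json.load(open("w1.json")).items()}
px=lambda P:(np.array(P)+.5)/3.5-.5+[180,100]
L=np.array([[77,60,0],[77,-60,0],[-77,-60,0],[-77,60,0],[63,0,13],[-63,0,13]])/1e3
P=px([(37,38),(475,41),(441,548),(67,548),(259,94),(256,525)])
q,r=fit(Rface,.105,[(k,L,P)],[.6,.3,.08]);print(q.round(4),r.round(1).tolist())
o=observe();print(o["position"],o["joint_positions"].round(2))
print(rel(facept(q,[0.0,0,.15]),Rface(q[2])@np.diag([-1,1,-1.])))
```

```text
[0.5963 0.2985 0.0901] [[-0.3, 0.1], [1.0, -0.0], [1.3, -0.4], [-0.5, -1.0], [-0.6, 0.7], [-0.2, 0.2]]
[0.52035066 0.28305078 0.24650602] [ 0.63  0.26  2.17 -1.03  0.36  0.93]
[1.66, -1.11, 1.01, -0.023, -0.001, -1.042]
```

>>> {"fn": "apply_moves", "kwargs": {"series": [[[1,1.7,-1.1,1.0,-0.023,0,-1.042],[1,1.7,-1.1,1.0,-0.023,0,-1.042],[1,1.7,-1.1,1.0,-0.023,0,-1.042],[1,1.7,-1.1,1.0,-0.023,0,-1.042],[1,1.7,-1.1,1.0,-0.023,0,-1.042],[1,1.7,-1.1,1.0,-0.023,0,-1.042],[1,1.7,-1.1,1.0,-0.023,0,-1.042],[1,1.7,-1.1,1.0,-0.023,0,-1.042]]]}}

```text
t: 6.05
position: [0.5102, 0.2918, 0.228]
eef_rot: [-0.109, 2.53, 0.04]
ft_force: [-0.4, 0.5, -0.1]
gripper_width: 0.0852
finger_force: 0.0
```

Run:
```python
from h import *
from bench import *
import json,cv2
q=[.5963,.2985,.09]
o=observe();print(o["position"],o["joint_positions"].round(2),rel(facept(q,[0.0,0,.15]),Rface(q[2])@np.diag([-1,1,-1.])))
k=calibration("wrist");im=read_camera("wrist")[:,:,::-1]
json.dump({a:np.array(b).tolist() for a,b in k.items()},open("w2.json","w"))
L=np.array([[77,60,0],[77,-60,0],[-77,-60,0],[-77,60,0],[63,0,13],[-63,0,13]])/1e3
pr=proj(k,L@Rface(q[2]).T+[q[0],q[1],.105])
lo=np.maximum(pr.min(0)-8,0).astype(int);hi=(pr.max(0)+8).astype(int)
s=min(780/(hi-lo)[0],590/(hi-lo)[1]);s=float(int(s*2)/2);print("crop",lo,hi,s)
cv2.imwrite("pics/w2raw.png",im)
g=cv2.resize(im[lo[1]:hi[1],lo[0]:hi[0]],None,fx=s,fy=s,interpolation=cv2.INTER_CUBIC)
for u in pr: cv2.circle(g,tuple(int(a) for a in ((u-lo+.5)*s)),4,(0,255,0),1)
print(((pr-lo+.5)*s).round(0).tolist());cv2.imwrite("pics/c3.png",g)
```

```text
[0.51024311 0.29183542 0.22797218] [ 0.65  0.28  2.21 -1.22  0.33  0.11] [-0.02, -0.11, 0.02, 0.002, -0.001, -0.004]
crop [175  91] [326 265] 3.0
[[408.0, 499.0], [58.0, 500.0], [26.0, 30.0], [432.0, 28.0], [232.0, 480.0], [229.0, 79.0]]
```

View pics/c3.png

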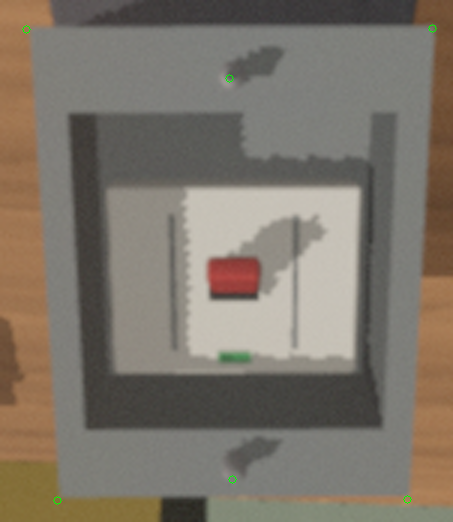

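Run:
```python
from h import *
import json
ld=lambda n:{a:np.array(b) for a,b in json.load(open(n)).items()}
L=np.array([[77,60,0],[77,-60,0],[-77,-60,0],[-77,60,0],[63,0,13],[-63,0,13]])/1e3
P1=(np.array([(37,38),(475,41),(441,548),(67,548),(259,94),(256,525)])+.5)/3.5-.5+[180,100]
P2=(np.array([(410,496),(58,498),(30,27),(435,25),(231,475),(229,81)])+.5)/3-.5+[175,91]
for ob in ([(ld("w2.json"),L,P2)],[(ld("w1.json"),L,P1),(ld("w2.json"),L,P2)]):
    q,r=fit(Rface,.105,ob,[.6,.3,.08]);print(q.round(4),r.round(1).tolist())
json.dump(q.tolist(),open("box.json","w"))
R=Rface(q[2])@np.diag([-1,1,-1.])
for p in ([-.03,0,.05],[-.03,0,-.001],[.003,0,-.001]): print(rel(facept(q,p),R))
```

```text
[0.5955 0.299  0.0886] [[-0.3, 0.5], [0.0, 0.3], [-0.8, -0.1], [-0.3, 0.2], [0.7, 1.1], [0.6, -1.7]]
[0.596  0.2988 0.0891] [[-0.7, 0.3], [0.7, 0.2], [1.0, -0.1], [-0.8, -0.8], [-1.0, 1.0], [-0.6, 0.5], [-0.6, 0.7], [-0.1, 0.5], [-1.0, 0.4], [-0.6, 0.6], [0.5, 1.3], [0.3, -1.2]]
[3.0, -0.11, 10.01, 0.002, -0.001, -0.003]
[2.99, -0.12, 15.11, 0.002, -0.001, -0.003]
[-0.31, -0.11, 15.11, 0.002, -0.001, -0.003]
```

>>> {"fn": "apply_moves", "kwargs": {"series": [[[0,3.0,-0.1,4,0.002,0,-0.003],[0,3.0,-0.1,8,0.002,0,-0.003],[0,3.0,-0.1,9,0.002,0,-0.003],[0,3.0,-0.1,10,0.002,0,-0.003],[0,3.0,-0.1,10,0.002,0,-0.003],[0,3.0,-0.1,10,0.002,0,-0.003],[0,3.0,-0.1,10,0.002,0,-0.003]]]}}

```text
t: 6.98
position: [0.5476, 0.3038, 0.1482]
eef_rot: [-0.112, 2.562, 0.011]
ft_force: [0.7, 0.7, 0.8]
gripper_width: 0.0001
finger_force: 0.0
```

Run:
```python
from h import *
import json
q=json.load(open("box.json"));R=Rface(q[2])@np.diag([-1,1,-1.])
print(observe()["joint_positions"].round(2))
for p in ([-.03,0,-.001],[.003,0,-.001]): print(rel(facept(q,p),R))
```

```text
[ 0.62  0.47  2.16 -1.56  0.3   0.45]
[1.35, -0.81, 6.44, -0.017, -0.034, 0.004]
[-1.95, -0.83, 6.33, -0.017, -0.034, 0.004]
```

```bash
cat > kin.py <<'E'
import numpy as np
from scipy.optimize import least_squares
from scipy.spatial.transform import Rotation as Rt
E=lambda a,t:Rt.from_euler(a,t).as_matrix()
def fk(q,v,s=(1,1)):
    a1,h,L1,e,L2,d=v;z=np.array([0,0,1.]);x=np.array([1.,0,0])
    W=E("z",s[0]*q[3])@E("y",q[4])@E("z",s[1]*q[5])
    R0=E("z",q[0]);R1=R0@E("y",q[1]);R2=R1@E("y",q[2]);R=R2@W
    return R0@(a1*x)+h*z+R1@(L1*z)+R2@(e*x+L2*z)+R@(d*z),R
D=[([-1.246,.481,1.597,0,1.065,-.047],[.236,-.605,.25],[-3.086,-.58,0]),
([-.4,.32,1.61,0,1.2,1.18],[.5593,-.2011,.3401],[3.142,-.002,-.001]),
([.63,.24,2.16,-.92,.36,2.92],[.5128,.2868,.2514],[-2.982,-.142,-.893]),
([.63,.26,2.17,-1.03,.36,.93],[.5204,.2831,.2465],[1.197,2.304,.41]),
([.65,.28,2.21,-1.22,.33,.11],[.5102,.2918,.228],[-.109,2.53,.04]),
([.62,.47,2.16,-1.56,.30,.45],[.5476,.3038,.1482],[-.112,2.562,.011])]
E
python3 - <<'E'
from kin import *
for s in ((1,1),(-1,1),(1,-1),(-1,-1)):
    f=lambda v:np.concatenate([fk(q,v,s)[0]-p for q,p,r in D])
    r=least_squares(f,[0,.4,.4,0,.4,.2]);print(s,r.x.round(3),(f(r.x).reshape(-1,3)*1e3).round(0).tolist())
    offs=[(fk(q,r.x,s)[1].T@Rt.from_rotvec(w).as_matrix()).round(2).tolist() for q,p,w in D];print(offs[0],offs[3],offs[5])
E
```

```text
(1, 1) [ 0.081  0.209  0.526 -0.013  0.364  0.254] [[-29.0, -10.0, 6.0], [-12.0, -30.0, -1.0], [-0.0, -1.0, -3.0], [-3.0, -1.0, -6.0], [-1.0, -2.0, -3.0], [6.0, -1.0, 7.0]]
[[-0.0, -1.0, 0.0], [1.0, -0.0, 0.0], [-0.0, 0.0, 1.0]] [[-0.0, -1.0, -0.0], [1.0, -0.0, -0.0], [0.0, -0.0, 1.0]] [[0.01, -1.0, -0.0], [1.0, 0.01, 0.01], [-0.01, -0.0, 1.0]]
(-1, 1) [ 0.47  -0.293  0.185 -0.225 -0.01  -0.224] [[-27.0, -17.0, 46.0], [-11.0, -31.0, -20.0], [-18.0, -4.0, -19.0], [-16.0, 1.0, -21.0], [-3.0, 8.0, -16.0], [12.0, 14.0, 29.0]]
[[-0.0, -1.0, 0.0], [1.0, -0.0, 0.0], [-0.0, 0.0, 1.0]] [[0.74, 0.4, -0.54], [-0.35, 0.92, 0.2], [0.58, 0.04, 0.82]] [[-0.05, 0.86, -0.51], [-0.97, 0.08, 0.23], [0.24, 0.51, 0.83]]
(1, -1) [ 0.081  0.209  0.526 -0.013  0.364  0.254] [[-29.0, -10.0, 6.0], [-12.0, -30.0, -1.0], [-0.0, -1.0, -3.0], [-3.0, -1.0, -6.0], [-1.0, -2.0, -3.0], [6.0, -1.0, 7.0]]
[[0.09, -1.0, 0.0], [1.0, 0.09, 0.0], [-0.0, 0.0, 1.0]] [[-0.96, 0.29, 0.0], [-0.29, -0.96, 0.0], [0.0, -0.0, 1.0]] [[-0.78, -0.63, -0.01], [0.63, -0.78, 0.0], [-0.01, -0.0, 1.0]]
(-1, -1) [ 0.47  -0.293  0.185 -0.225 -0.01  -0.224] [[-27.0, -17.0, 46.0], [-11.0, -31.0, -20.0], [-18.0, -4.0, -19.0], [-16.0, 1.0, -21.0], [-3.0, 8.0, -16.0], [12.0, 14.0, 29.0]]
[[0.09, -1.0, 0.0], [1.0, 0.09, 0.0], [-0.0, 0.0, 1.0]] [[0.12, -0.99, -0.04], [0.81, 0.12, -0.58], [0.58, 0.04, 0.82]] [[0.73, 0.47, -0.5], [-0.64, 0.72, -0.25], [0.24, 0.51, 0.83]]
```

```bash
cat >> kin.py <<'E'
O=E("z",np.pi/2)
def fk2(q,v):
    p,R=fk(q,v[:6]);return p+E("z",q[0])@[0,v[6],0],R@O
lo=np.array([-2.75,-.82,.23,-1.56,.09,-2.92]);hi=np.array([2.75,2.05,2.67,4.7,2.69,2.92])
f=lambda v:np.concatenate([fk2(q,v)[0]-p for q,p,r in D])
V=least_squares(f,[0.08,.2,.5,0,.36,.25,.03])
def ik(p,R,q0,free=False):
    g=lambda q:np.concatenate([(lambda a:np.r_[(a[0]-p)*10,Rt.from_matrix(a[1].T@R).as_rotvec()])(fk2(q,V.x))])
    l,h=(lo-7,hi+7) if free else (lo,hi)
    r=least_squares(g,np.clip(q0,l+.001,h-.001),bounds=(l,h));return r.x,np.abs(r.fun).max()
E
python3 - <<'E'
from kin import *
from h import facept,Rface
import json
print(V.x.round(3),(V.fun.reshape(-1,3)*1e3).round(0).tolist())
b=json.load(open("box.json"));R=Rface(b[2])@np.diag([-1,1,-1.])
for x,z in ((0,.15),(0,.1),(0,.06),(0,.03),(-.03,.05),(-.03,0),(0,0)):
    q,e=ik(facept(b,[x,0,z]),R,[.62,.47,2.16,-1.56,.3,.45],True)
    print(x,z,q.round(2),round(e,4))
E
```

```text
[-0.002  0.315  0.599  0.031  0.443  0.355  0.031] [[0.0, 2.0, -2.0], [1.0, -2.0, 3.0], [1.0, 3.0, 1.0], [-2.0, 1.0, -3.0], [-2.0, -2.0, -0.0], [3.0, -1.0, 2.0]]
0 0.15 [ 0.65  0.28  2.21 -1.22  0.33  0.1 ] 0.0
0 0.1 [ 0.62  0.39  2.19 -1.51  0.29  0.38] 0.0
0 0.06 [ 0.59  0.47  2.18 -1.75  0.28  0.61] 0.0
0 0.03 [ 0.57  0.53  2.16 -1.91  0.29  0.76] 0.0
-0.03 0.05 [ 0.61  0.51  2.22 -2.    0.32  0.88] 0.0
-0.03 0 [ 0.58  0.61  2.19 -2.21  0.34  1.08] 0.0
0 0 [ 0.56  0.59  2.13 -2.05  0.29  0.89] 0.0
```

Run:
```python
from kin import *
from h import facept,Rface,rel,observe
import json
b=json.load(open("box.json"))
for tau in (15,20,25):
  R=E("z",b[2])@E("y",-np.radians(tau))@np.diag([-1,1,-1.])
  for tip in ((-.03,0,.03),(-.03,0,-.02),(.0,0,-.02)):
    p=facept(b,tip)-R[:,2]*.019
    q,e=ik(p,R,[.62,.47,2.16,-1,.3,.45],False)
    print(tau,tip,q.round(2),round(e,4),rel(p,R))
```

```text
15 (-0.03, 0, 0.03) [ 0.5   0.5   1.96 -0.24  0.45 -0.95] 0.0 [0.87, -0.9, 1.54, -0.018, 0.315, 0.001]
15 (-0.03, 0, -0.02) [ 0.48  0.59  1.93 -0.26  0.39 -0.95] 0.0 [0.7, -0.82, 6.53, -0.018, 0.315, 0.001]
15 (0.0, 0, -0.02) [ 0.46  0.59  1.87 -0.22  0.45 -1.01] 0.0 [-2.3, -0.83, 6.43, -0.018, 0.315, 0.001]
20 (-0.03, 0, 0.03) [ 0.53  0.49  2.03 -0.46  0.33 -0.72] 0.0 [1.03, -0.9, 1.49, -0.017, 0.228, 0.002]
20 (-0.03, 0, -0.02) [ 0.5   0.58  2.   -0.53  0.28 -0.67] 0.0 [0.86, -0.82, 6.49, -0.017, 0.228, 0.002]
20 (0.0, 0, -0.02) [ 0.49  0.58  1.94 -0.42  0.33 -0.8 ] 0.0 [-2.14, -0.83, 6.39, -0.017, 0.228, 0.002]
25 (-0.03, 0, 0.03) [ 0.55  0.49  2.1  -0.87  0.25 -0.29] 0.0 [1.19, -0.9, 1.46, -0.017, 0.141, 0.002]
25 (-0.03, 0, -0.02) [ 0.53  0.58  2.06 -1.09  0.2  -0.09] 0.0 [1.02, -0.82, 6.46, -0.017, 0.141, 0.002]
25 (0.0, 0, -0.02) [ 0.51  0.57  2.01 -0.82  0.24 -0.38] 0.0 [-1.98, -0.83, 6.36, -0.017, 0.141, 0.002]
```

>>> {"fn": "apply_moves", "kwargs": {"series": [[[0,1.0,-0.9,1.0,-0.017,0.228,0.002],[0,1.0,-0.9,1.0,-0.017,0.228,0.002],[0,1.0,-0.9,1.0,-0.017,0.228,0.002],[0,1.0,-0.9,1.0,-0.017,0.228,0.002],[0,1.0,-0.9,1.0,-0.017,0.228,0.002]]]}}

```text
t: 7.6
position: [0.5458, 0.2946, 0.1343]
eef_rot: [-0.123, 2.791, 0.023]
ft_force: [0.2, 0.1, -0.4]
gripper_width: -0.0002
finger_force: 0.0
```

Run:
```python
from kin import *
from h import facept,Rface,rel,observe
import json
b=json.load(open("box.json"));tau=20
o=observe();print(o["joint_positions"].round(4).tolist(),o["position"].round(5).tolist(),o["eef_rot"].round(5).tolist())
R=E("z",b[2])@E("y",-np.radians(tau))@np.diag([-1,1,-1.])
for tip in ((-.03,0,.03),(-.03,0,-.021),(.0,0,-.021),(.003,0,-.021)):
    print(tip,rel(facept(b,tip)-R[:,2]*.019,R))
```

```text
[0.5282, 0.4838, 2.0341, -0.4502, 0.338, -0.7261] [0.54581, 0.29464, 0.13433] [-0.12302, 2.79147, 0.02302]
(-0.03, 0, 0.03) [-0.05, -0.03, 0.46, 0.001, -0.001, -0.001]
(-0.03, 0, -0.021) [-1.38, -0.03, 5.38, 0.001, -0.001, -0.001]
(0.0, 0, -0.021) [-4.28, -0.03, 4.6, 0.001, -0.001, -0.001]
(0.003, 0, -0.021) [-4.57, -0.03, 4.52, 0.001, -0.001, -0.001]
```

>>> {"fn": "apply_moves", "kwargs": {"series": [[[0,-1.3,0,2.5,0,0,0],[0,-1.3,0,5.0,0,0,0],[0,-1.3,0,5.0,0,0,0],[0,-2.2,0,4.75,0,0,0],[0,-3.2,0,4.5,0,0,0],[0,-4.0,0,4.25,0,0,0],[0,-4.2,0,4.2,0,0,0],[0,-4.4,0,4.15,0,0,0],[0,-4.4,0,4.15,0,0,0]]]}}

```text
t: 8.72
position: [0.6008, 0.2993, 0.1098]
eef_rot: [-0.124, 2.791, 0.021]
ft_force: [-1.1, -0.3, 1.0]
gripper_width: -0.0001
finger_force: 0.7
```

Run:
```python
from h import *
from bench import *
import json,cv2
b=json.load(open("box.json"))
o=observe();R=Rt.from_rotvec(o["eef_rot"]).as_matrix();tip=o["position"]+R[:,2]*.019
print("tip in face mm",(Rface(b[2]).T@(tip-[b[0],b[1],.105])*1e3).round(1),"F",o["ft_force"].round(1),(R.T@o["ft_force"]).round(1),o["joint_positions"].round(3))
im=read_camera("wrist")[:,:,::-1]
cv2.imwrite("pics/w3.png",cv2.resize(im[150:384,140:380],None,fx=2.5,fy=2.5))
```

```text
tip in face mm [  1.8   0.  -17.2] F [-1.1 -0.3  1. ] [ 0.8 -0.2 -1.3] [ 0.487  0.572  1.936 -0.414  0.337 -0.801]
```

View pics/w3.png

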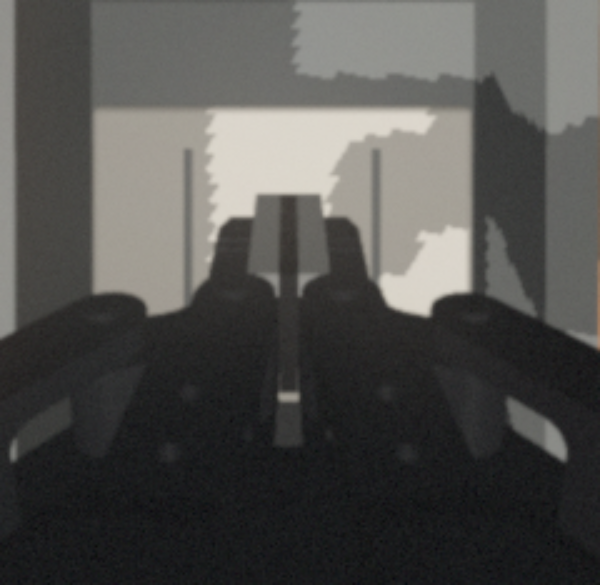

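The fingers at (290,230) cover the toggle, and the light contact force shows it is not yet at its stop. I'll push on in small steps.

>>> {"fn": "apply_moves", "kwargs": {"series": [[[0,-0.15,0,-0.04,0,0,0],[0,-0.3,0,-0.08,0,0,0],[0,-0.3,0,-0.08,0,0,0]]]}}

```text
t: 9.15
position: [0.6031, 0.2992, 0.1111]
eef_rot: [-0.123, 2.792, 0.02]
ft_force: [-4.6, 0.7, -2.4]
gripper_width: -0.0001
finger_force: 2.0
```

>>> {"fn": "apply_moves", "kwargs": {"series": [[[0,-0.15,0,-0.04,0,0,0],[0,-0.15,0,-0.04,0,0,0]]]}}

```text
t: 9.4
position: [0.6034, 0.299, 0.1115]
eef_rot: [-0.123, 2.794, 0.019]
ft_force: [-8.6, 1.8, -4.9]
gripper_width: -0.0
finger_force: 4.5
```

>>> {"fn": "apply_moves", "kwargs": {"series": [[[0,-0.2,0,-0.05,0,0,0],[0,-0.2,0,-0.05,0,0,0]]]}}

```text
t: 9.65
position: [0.6037, 0.2988, 0.1117]
eef_rot: [-0.124, 2.796, 0.018]
ft_force: [-16.0, 3.5, -5.3]
gripper_width: -0.0003
finger_force: 7.9
```

Run:
```python
from kin import *
from h import facept,rel,observe,Rface
import json
b=json.load(open("box.json"))
R=E("z",b[2])@E("y",-np.radians(20))@np.diag([-1,1,-1.])
for tip in ((-.02,0,-.017),(-.02,0,.05),(.0,0,.17)): print(tip,rel(facept(b,tip)-R[:,2]*.019,R))
# above cover
c=[.5593,-.2556,-.3287]; Rc=E("z",c[2])@np.diag([-1,1,-1.])
for z in (.25,.03): print(ik(np.array([c[0],c[1],z]),Rc,[-.4,.4,1.6,0,1.1,-1.7]))
```

```text
(-0.02, 0, -0.017) [2.43, 0.07, 0.64, -0.003, -0.006, -0.0]
(-0.02, 0, 0.05) [4.21, 0.05, -5.82, -0.003, -0.006, -0.0]
(0.0, 0, 0.17) [5.46, 0.01, -17.92, -0.003, -0.006, -0.0]
(array([-4.79546661e-01,  4.32240376e-01,  1.67440674e+00, -2.14190319e-14,
        1.03494554e+00, -1.72164299e+00]), np.float64(1.3609954865062352e-13))
(array([-4.79546661e-01,  7.11412537e-01,  1.82863997e+00, -8.27419038e-12,
        6.01540145e-01, -1.72164299e+00]), np.float64(9.984879458595098e-11))
```

>>> {"fn": "apply_moves", "kwargs": {"series": [[[0,1.2,0,0.3,0,0,0],[0,2.4,0,0.6,0,0,0],[0,3.3,0,-2.5,0,0,0],[0,4.2,0,-5.8,0,0,0],[0.5,5.0,0,-11,0,0,0],[1,5.4,0,-15,0,0,0],[1,5.4,0,-17.9,0,0,0],[1,5.4,0,-17.9,0,0,0]]]}}

```text
t: 10.65
position: [0.4959, 0.2908, 0.2663]
eef_rot: [-0.123, 2.786, 0.025]
ft_force: [0.3, 0.5, -0.1]
gripper_width: 0.072
finger_force: 0.0
```

Run:
```python
from kin import *
from bench import *
from h import facept,rel,observe,Rface,proj
import json,cv2
b=json.load(open("box.json"))
k=calibration("wrist");im=read_camera("wrist")[:,:,::-1]
pr=proj(k,[facept(b,[.01+.026*np.sin(a),0,-.033+.026*np.cos(a)]) for a in (-.6,.6)]+[facept(b,[.0,0,0])])
lo=(pr[2]-[75,75]).astype(int);lo=np.maximum(lo,0)
g=cv2.resize(im[lo[1]:lo[1]+150,lo[0]:lo[0]+150],None,fx=3,fy=3,interpolation=cv2.INTER_CUBIC)
for u,c in zip(pr,((255,0,0),(0,255,0))): cv2.circle(g,tuple(int(a) for a in (u-lo+.5)*3),4,c,1)
cv2.imwrite("pics/w4.png",g);print((pr-lo)*3)
Rc=E("z",-.3287)@np.diag([-1,1,-1.])
o=observe();print(o["position"],o["joint_positions"].round(2));print(rel([.56,.05,.32],Rc))
```

```text
[[225.78803662 212.61766069]
 [225.87040312 289.1548964 ]
 [225.53317704 227.05248631]]
[0.4956614  0.29041819 0.26478537] [ 0.58  0.23  2.01 -0.29  0.61 -0.87]
[-5.93, -24.51, -3.73, 0.074, 0.346, 0.413]
```

View pics/w4.png

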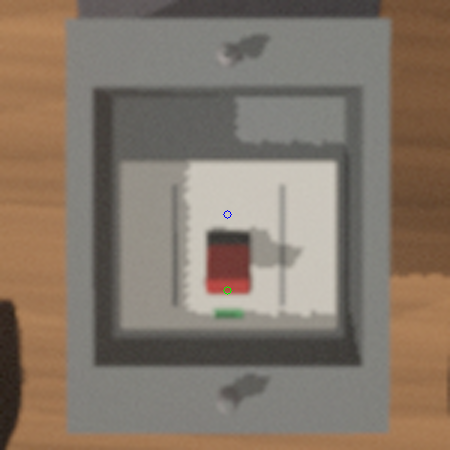

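The toggle end is now at (228,286), on the predicted fully-on spot at (226,289). Next is the cover.

Run:
```python
from kin import *
from h import rel
print(rel([.5593,-.2556,.2],E("z",-.3287)@np.diag([-1,1,-1.])))
```

```text
[0.79, -54.96, 6.56, 0.074, 0.346, 0.413]
```

>>> {"fn": "apply_moves", "kwargs": {"series": [[[1,0.8,-20,-2,0.03,0.15,0.2],[1,0.8,-20,-2,0.03,0.15,0.2],[1,0.8,-20,-2,0.03,0.15,0.2],[1,0.8,-55,6.6,0.074,0.346,0.413],[1,0.8,-55,6.6,0.074,0.346,0.413],[1,0.8,-55,6.6,0.074,0.346,0.413],[1,0.8,-55,6.6,0.074,0.346,0.413],[1,0.8,-55,6.6,0.074,0.346,0.413],[1,0.8,-55,6.6,0.074,0.346,0.413],[1,0.8,-55,6.6,0.074,0.346,0.413],[1,0.8,-55,6.6,0.074,0.346,0.413],[1,0.8,-55,6.6,0.074,0.346,0.413]]]}}

```text
t: 12.2
position: [0.5583, -0.2556, 0.1988]
eef_rot: [-0.513, -3.096, 0.003]
ft_force: [-0.8, -1.0, 0.1]
gripper_width: 0.0853
finger_force: 0.0
```

Run:
```python
from kin import *
from bench import *
from h import proj,fit,Rcov,rel
import json,cv2
o=observe();print(o["position"],o["joint_positions"].round(2))
k=calibration("wrist");im=read_camera("wrist")[:,:,::-1]
json.dump({a:np.array(v).tolist() for a,v in k.items()},open("w5.json","w"));cv2.imwrite("pics/w5raw.png",im)
c=[.5593,-.2556,-.3287]
L=np.array([[77,60,6],[77,-60,6],[-77,-60,6],[-77,60,6],[63,0,6],[-63,0,6],[35,0,42],[-35,0,42]])/1e3
pr=proj(k,L@Rcov(c[2]).T+[c[0],c[1],0]);print("pred",pr.round(1).tolist())
hsv=cv2.cvtColor(im.copy(),cv2.COLOR_BGR2HSV);m=((hsv[...,0]<20)&(hsv[...,1]>215)&(hsv[...,2]>120)).astype(np.uint8)
print(m.sum(),cv2.minAreaRect(cv2.findNonZero(m)))
lo=np.maximum(pr.min(0)-12,0).astype(int);hi=(pr.max(0)+12).astype(int);s=3
g=cv2.resize(im[lo[1]:hi[1],lo[0]:hi[0]],None,fx=s,fy=s,interpolation=cv2.INTER_CUBIC)
for u in pr: cv2.circle(g,tuple(int(a) for a in ((u-lo+.5)*s)),4,(255,0,0),1)
print(lo,g.shape);cv2.imwrite("pics/c5.png",g)
```

```text
[ 0.5582808  -0.2556174   0.19880216] [-0.48  0.49  1.73 -0.    0.93 -1.72]
pred [[305.5, 240.8], [202.8, 240.6], [195.8, 103.0], [312.4, 103.0], [254.1, 229.5], [254.0, 117.0], [253.9, 217.6], [253.8, 148.2]]Traceback (most recent call last):
  File "<stdin>", line 12, in <module>
cv2.error: OpenCV(4.12.0) /io/opencv/modules/imgproc/src/convhull.cpp:143: error: (-215:Assertion failed) total >= 0 && (depth == CV_32F || depth == CV_32S) in function 'convexHull'
```

Run:
```python
from h import *
import json,cv2
k={a:np.array(v) for a,v in json.load(open("w5.json")).items()};im=cv2.imread("pics/w5raw.png")
c=[.5593,-.2556,-.3287]
L=np.array([[77,60,6],[77,-60,6],[-77,-60,6],[-77,60,6],[63,0,6],[-63,0,6],[35,0,42],[-35,0,42]])/1e3
pr=proj(k,L@Rcov(c[2]).T+[c[0],c[1],0])
lo=(pr.min(0)-12).astype(int);hi=(pr.max(0)+12).astype(int);s=3
g=cv2.resize(im[lo[1]:hi[1],lo[0]:hi[0]],None,fx=s,fy=s,interpolation=cv2.INTER_CUBIC)
for u in pr: cv2.circle(g,tuple(int(a) for a in ((u-lo+.5)*s)),4,(255,0,0),1)
print(lo,g.shape,((pr-lo+.5)*s).round(0).tolist());cv2.imwrite("pics/c5.png",g)
```

```text
[183  90] (486, 423, 3) [[369.0, 454.0], [61.0, 453.0], [40.0, 40.0], [390.0, 41.0], [215.0, 420.0], [215.0, 83.0], [214.0, 384.0], [214.0, 176.0]]
```

View pics/c5.png

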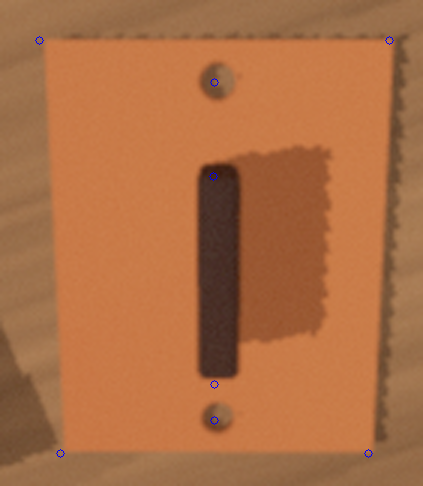

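Run:
```python
from h import *
import json
k={a:np.array(v) for a,v in json.load(open("w5.json")).items()}
L=np.array([[77,60,6],[77,-60,6],[-77,-60,6],[-77,60,6],[63,0,6],[-63,0,6]])/1e3
P=(np.array([(374,453),(64,453),(45,40),(393,40),(217,417),(217,81)])+.5)/3-.5+[183,90]
q,r=fit(Rcov,0,[(k,L,P)],[.559,-.256,-.33]);print(q.round(4),r.round(1).tolist())
json.dump(q.tolist(),open("cov.json","w"))
R=Rcov(q[2])@np.diag([-1,1,-1.])
print(rel([q[0],q[1],.03],R))
```

```text
[ 0.5596 -0.2541 -0.3278] [[-0.5, -0.1], [0.1, -0.2], [-0.5, -0.2], [0.1, -0.2], [0.4, 0.7], [0.4, 0.2]]
[-0.11, 0.22, 16.9, -0.003, -0.003, -0.0]
```

>>> {"fn": "apply_moves", "kwargs": {"series": [[[1,-0.1,0.2,5,-0.003,-0.003,0],[1,-0.1,0.2,10,-0.003,-0.003,0],[1,-0.1,0.2,14,-0.003,-0.003,0],[1,-0.1,0.2,16.9,-0.003,-0.003,0],[1,-0.1,0.2,16.9,-0.003,-0.003,0],[0,-0.1,0.2,16.9,-0.003,-0.003,0],[0,-0.1,0.2,16.9,-0.003,-0.003,0],[0,-0.1,0.2,16.9,-0.003,-0.003,0],[0,-0.1,0.2,16.9,-0.003,-0.003,0],[0,-0.1,0.2,16.9,-0.003,-0.003,0],[0,-0.1,0.2,16.9,-0.003,-0.003,0],[0,-0.1,0.2,16.9,-0.003,-0.003,0]]], "squeeze": 70}}

```text
t: 13.75
position: [0.5598, -0.2555, 0.0307]
eef_rot: [0.515, 3.098, 0.0]
ft_force: [-0.9, 0.9, 9.8]
gripper_width: 0.0128
finger_force: 69.5
```

Run:
```python
from kin import *
from h import *
import json
b=json.load(open("box.json"));c=json.load(open("cov.json"))
o=observe();R=Rt.from_rotvec(o["eef_rot"]).as_matrix()
# grasp: cover pose in tool
T=R.T@(np.array([c[0],c[1],0])-o["position"]);RR=R.T@Rcov(c[2]);print("cover in tool",(T*1e3).round(1),Rt.from_matrix(RR@np.diag([-1,1,-1.])).as_rotvec().round(4),o["joint_positions"].round(3))
json.dump([T.tolist(),RR.tolist()],open("grasp.json","w"))
Rs=Rface(b[2])@RR.T
for h in (.06,.045,.03,.015,0):
    p=facept(b,[0,0,h])-Rs@T; print(h,[a.round(3).tolist() if i==0 else round(a,4) for i,a in enumerate(ik(p,Rs,[.59,.47,2.18,4.5,.28,.61]))])
```

```text
cover in tool [ 0.7  1.2 30.7] [ 0.0004  0.0014 -0.0015] [-4.78e-01  7.13e-01  1.83e+00  1.00e-03  5.97e-01 -1.72e+00]
0.06 [[0.606, 0.404, 2.192, 4.7, 0.288, 0.45], np.float64(0.0006)]
0.045 [[0.597, 0.435, 2.185, 4.613, 0.284, 0.532], np.float64(0.0)]
0.03 [[0.587, 0.465, 2.177, 4.525, 0.283, 0.615], np.float64(0.0)]
0.015 [[0.578, 0.496, 2.169, 4.441, 0.284, 0.694], np.float64(0.0)]
0 [[0.57, 0.526, 2.159, 4.363, 0.286, 0.767], np.float64(0.0)]
```

```bash
cat > plan.py <<'E'
from kin import *
from h import *
import json
b=json.load(open("box.json"));T,RR=json.load(open("grasp.json"));T=np.array(T);T[1]=0;RR=np.array(RR)
Rs=Rface(b[2])@np.diag([-1,-1,1.])@RR.T
def seat(x,h,y=0): return facept(b,[x,y,h])-Rs@T
E
python3 - <<'E'
from plan import *
g=[.59,.47,2.18,4.5,.28,-2.53]
for x,h in ((0,.045),(0,.02),(-.06,.06),(-.06,.1),(-.08,.14),(-.12,.2)):
    q,e=ik(seat(x,h),Rs,g);print(x,h,q.round(3).tolist(),round(e,4),seat(x,h).round(3))
for q in ([0,.0,2.2,0,.6,-1.72],[0,.1,2.3,2.3,.35,-2.2],[.3,.1,2.3,3,.35,-2.4],[.6,.1,2.4,4.5,.35,-2.55]):
    p,R=fk2(q,V.x);print(q,p.round(3),R[:,2].round(2))
E
```

```text
0 0.045 [0.6, 0.436, 2.184, 4.629, 0.285, -2.622] 0.0 [0.552 0.295 0.167]
0 0.02 [0.584, 0.486, 2.17, 4.484, 0.283, -2.486] 0.0 [0.566 0.296 0.146]
-0.06 0.06 [0.671, 0.441, 2.3, 4.346, 0.344, -2.258] 0.0 [0.495 0.29  0.145]
-0.06 0.1 [0.704, 0.352, 2.314, 4.593, 0.339, -2.488] 0.0 [0.472 0.288 0.177]
-0.08 0.14 [0.769, 0.275, 2.363, 4.7, 0.368, -2.546] 0.0087 [0.433 0.284 0.199]
-0.12 0.2 [0.907, 0.162, 2.468, 4.7, 0.431, -2.438] 0.0499 [0.366 0.278 0.225]
[0, 0.0, 2.2, 0, 0.6, -1.72] [0.457 0.031 0.293] [ 0.33  0.   -0.94]
[0, 0.1, 2.3, 2.3, 0.35, -2.2] [0.62  0.122 0.371] [ 0.8   0.26 -0.54]
[0.3, 0.1, 2.3, 3, 0.35, -2.4] [0.605 0.238 0.398] [ 0.83  0.31 -0.46]
[0.6, 0.1, 2.4, 4.5, 0.35, -2.55] [0.478 0.22  0.285] [ 0.7   0.07 -0.71]
```

```bash
cat >> plan.py <<'E'
def rows(qb,n,qa=None):
    qa=observe()["joint_positions"] if qa is None else np.array(qa)
    o=observe()
    # correct model offset at start
    p0,R0=fk2(qa,V.x)
    for i in range(1,n+1):
        p,R=fk2(qa+(np.array(qb)-qa)*i/n,V.x)
        t=R0.T@(p-p0)*100; w=Rt.from_matrix(R0.T@R).as_rotvec()
        print([0]+t.round(1).tolist()+w.round(2).tolist(),end=", ")
    print()
W1=[0,.05,2.2,.3,.6,-1.72];W2=[0,.1,2.3,2.3,.35,-2.2];W3=[.3,.1,2.35,3.4,.35,-2.45];W4=[.6,.15,2.38,4.55,.33,-2.6]
E
python3 - <<'E'
from plan import *
W0=[-.48,.42,1.68,0,1.04,-1.72]
print(fk2(W0,V.x)[0]);rows(W0,4)
rows(W1,8,W0)
E
```

```text
[ 0.55525314 -0.25380704  0.25546086]
[0, -0.7, -0.1, -5.4, 0.0, -0.0, 0.0], [0, -0.9, -0.2, -11.1, 0.0, -0.0, 0.0], [0, -0.5, -0.2, -16.8, 0.0, -0.0, 0.0], [0, 0.4, -0.1, -22.7, 0.0, -0.0, 0.0], 
[0, 1.4, 4.9, -0.4, -0.03, -0.04, -0.04], [0, 3.2, 9.6, -0.8, -0.06, -0.08, -0.08], [0, 5.3, 13.9, -1.2, -0.08, -0.11, -0.11], [0, 7.8, 17.8, -1.5, -0.11, -0.15, -0.15], [0, 10.6, 21.4, -1.8, -0.14, -0.18, -0.18], [0, 13.6, 24.6, -2.0, -0.17, -0.21, -0.2], [0, 16.8, 27.3, -2.1, -0.2, -0.24, -0.23], [0, 20.1, 29.5, -2.2, -0.23, -0.27, -0.25],
```

>>> {"fn": "apply_moves", "kwargs": {"series": [[[0,0,0,-3,0,0,0],[0,0,0,-8,0,0,0],[0,0,0,-13,0,0,0],[0,0,0,-18,0,0,0],[0,0.4,-0.1,-22.7,0,0,0],[0,0.4,-0.1,-22.7,0,0,0]]]}}

```text
t: 14.5
position: [0.5565, -0.2559, 0.2608]
eef_rot: [0.514, 3.093, -0.002]
ft_force: [0.0, -0.2, -3.4]
gripper_width: 0.0131
finger_force: 68.8
```

>>> {"fn": "apply_moves", "kwargs": {"series": [[[0,1.4,4.9,-0.4,-0.03,-0.04,-0.04],[0,3.2,9.6,-0.8,-0.06,-0.08,-0.08],[0,5.3,13.9,-1.2,-0.08,-0.11,-0.11],[0,7.8,17.8,-1.5,-0.11,-0.15,-0.15],[0,10.6,21.4,-1.8,-0.14,-0.18,-0.18],[0,13.6,24.6,-2.0,-0.17,-0.21,-0.2],[0,16.8,27.3,-2.1,-0.2,-0.24,-0.23],[0,20.1,29.5,-2.2,-0.23,-0.27,-0.25],[0,20.1,29.5,-2.2,-0.23,-0.27,-0.25]]]}}

```text
t: 15.62
position: [0.4571, 0.0904, 0.2776]
eef_rot: [0.106, 2.827, 0.262]
ft_force: [-0.1, -0.3, -3.7]
gripper_width: 0.0129
finger_force: 69.0
```

Run:
```python
from plan import *
o=observe();print(o["t"],o["joint_positions"].round(3).tolist(),o["position"].round(3),fk2(o["joint_positions"],V.x)[0].round(3),o["gripper_width"])
rows(W2,12)
```

```text
15.625 [0.002, 0.043, 2.208, 0.301, 0.6, -1.718] [0.457 0.09  0.278] [0.456 0.092 0.276] 0.012922143469250625
[0, -0.8, 2.9, 0.2, -0.09, -0.02, 0.1], [0, -2.0, 5.5, 0.2, -0.17, -0.05, 0.21], [0, -3.5, 7.6, -0.1, -0.24, -0.08, 0.31], [0, -5.2, 9.3, -0.5, -0.31, -0.11, 0.42], [0, -7.1, 10.4, -1.0, -0.37, -0.15, 0.54], [0, -9.1, 11.0, -1.5, -0.42, -0.18, 0.65], [0, -11.0, 11.2, -2.0, -0.47, -0.21, 0.77], [0, -12.9, 10.8, -2.5, -0.51, -0.25, 0.89], [0, -14.6, 10.0, -3.0, -0.55, -0.28, 1.01], [0, -16.0, 8.8, -3.3, -0.58, -0.31, 1.14], [0, -17.2, 7.3, -3.5, -0.6, -0.34, 1.27], [0, -18.0, 5.5, -3.5, -0.62, -0.37, 1.4],
```

Tracking matches the model. Carrying on round the wrist.

>>> {"fn": "apply_moves", "kwargs": {"series": [[[0,-0.8,2.9,0.2,-0.09,-0.02,0.1],[0,-2.0,5.5,0.2,-0.17,-0.05,0.21],[0,-3.5,7.6,-0.1,-0.24,-0.08,0.31],[0,-5.2,9.3,-0.5,-0.31,-0.11,0.42],[0,-7.1,10.4,-1.0,-0.37,-0.15,0.54],[0,-9.1,11.0,-1.5,-0.42,-0.18,0.65],[0,-11.0,11.2,-2.0,-0.47,-0.21,0.77],[0,-12.9,10.8,-2.5,-0.51,-0.25,0.89],[0,-14.6,10.0,-3.0,-0.55,-0.28,1.01],[0,-16.0,8.8,-3.3,-0.58,-0.31,1.14],[0,-17.2,7.3,-3.5,-0.6,-0.34,1.27],[0,-18.0,5.5,-3.5,-0.62,-0.37,1.4]]]}}

```text
t: 17.12
position: [0.6237, 0.1176, 0.3732]
eef_rot: [1.715, 1.707, 1.177]
ft_force: [0.1, -0.5, -2.1]
gripper_width: 0.0132
finger_force: 69.3
```

Run:
```python
from plan import *
o=observe();print(o["t"],o["joint_positions"].round(3).tolist(),o["position"].round(3))
rows(W3,7)
```

```text
17.125 [-0.002, 0.103, 2.293, 2.306, 0.346, -2.198] [0.624 0.118 0.373]
[0, 1.4, 0.2, 0.1, -0.02, 0.0, 0.09], [0, 2.6, 0.2, 0.1, -0.04, 0.0, 0.18], [0, 3.7, -0.0, 0.1, -0.06, -0.0, 0.27], [0, 4.5, -0.5, -0.0, -0.07, -0.01, 0.36], [0, 5.3, -1.1, -0.2, -0.07, -0.02, 0.45], [0, 5.9, -2.0, -0.4, -0.08, -0.04, 0.54], [0, 6.4, -3.1, -0.7, -0.07, -0.06, 0.63],
```

>>> {"fn": "apply_moves", "kwargs": {"series": [[[0,1.4,0.2,0.1,-0.02,0.0,0.09],[0,2.6,0.2,0.1,-0.04,0.0,0.18],[0,3.7,0,0.1,-0.06,0,0.27],[0,4.5,-0.5,0,-0.07,-0.01,0.36],[0,5.3,-1.1,-0.2,-0.07,-0.02,0.45],[0,5.9,-2.0,-0.4,-0.08,-0.04,0.54],[0,6.4,-3.1,-0.7,-0.07,-0.06,0.63],[0,6.4,-3.1,-0.7,-0.07,-0.06,0.63]]]}}

```text
t: 18.12
position: [0.5908, 0.1829, 0.3679]
eef_rot: [2.296, 1.1, 1.394]
ft_force: [0.1, 0.3, -2.9]
gripper_width: 0.0127
finger_force: 69.3
```

Run:
```python
from plan import *
o=observe();print(o["t"],o["joint_positions"].round(3).tolist(),o["position"].round(3))
rows(W4,9)
```

```text
18.125 [0.298, 0.096, 2.348, 3.393, 0.338, -2.45] [0.591 0.183 0.368]
[0, -0.5, -1.1, -0.0, 0.0, -0.02, 0.09], [0, -1.0, -2.4, -0.1, 0.0, -0.05, 0.17], [0, -1.7, -3.7, -0.3, 0.01, -0.08, 0.26], [0, -2.4, -5.2, -0.6, 0.01, -0.11, 0.34], [0, -3.2, -6.8, -0.9, 0.02, -0.15, 0.42], [0, -4.1, -8.5, -1.3, 0.02, -0.19, 0.5], [0, -4.9, -10.3, -1.8, 0.02, -0.23, 0.58], [0, -5.9, -12.2, -2.4, 0.03, -0.27, 0.66], [0, -6.8, -14.2, -3.1, 0.03, -0.31, 0.74],
```

>>> {"fn": "apply_moves", "kwargs": {"series": [[[0,-0.5,-1.1,0,0,-0.02,0.09],[0,-1.0,-2.4,-0.1,0,-0.05,0.17],[0,-1.7,-3.7,-0.3,0.01,-0.08,0.26],[0,-2.4,-5.2,-0.6,0.01,-0.11,0.34],[0,-3.2,-6.8,-0.9,0.02,-0.15,0.42],[0,-4.1,-8.5,-1.3,0.02,-0.19,0.5],[0,-4.9,-10.3,-1.8,0.02,-0.23,0.58],[0,-5.9,-12.2,-2.4,0.03,-0.27,0.66],[0,-6.8,-14.2,-3.1,0.03,-0.31,0.74],[0,-6.8,-14.2,-3.1,0.03,-0.31,0.74]]]}}

```text
t: 19.38
position: [0.4803, 0.2271, 0.2621]
eef_rot: [-2.897, -0.165, -1.117]
ft_force: [1.1, -0.6, -2.4]
gripper_width: 0.0128
finger_force: 69.2
```

Run:
```python
from plan import *
o=observe();print(o["t"],o["joint_positions"].round(3).tolist(),o["position"].round(3))
for x,h in ((-.03,.055),(0,.04),(0,.025)): print(seat(x,h).round(3),rel(seat(x,h),Rs))
```

```text
19.375 [0.597, 0.151, 2.384, 4.518, 0.331, -2.567] [0.48  0.227 0.262]
[0.522 0.292 0.158] [-3.37, -6.09, 10.97, -0.008, -0.126, 0.023]
[0.555 0.295 0.163] [-0.58, -6.02, 12.84, -0.008, -0.126, 0.023]
[0.564 0.296 0.15 ] [-0.77, -6.01, 14.32, -0.008, -0.126, 0.023]
```

>>> {"fn": "apply_moves", "kwargs": {"series": [[[0,-0.9,-1.5,2.7,-0.002,-0.03,0.006],[0,-1.7,-3.0,5.4,-0.004,-0.06,0.012],[0,-2.6,-4.5,8.1,-0.006,-0.09,0.018],[0,-3.4,-6.1,11,-0.008,-0.126,0.023],[0,-2.0,-6.1,11.9,-0.008,-0.126,0.023],[0,-0.6,-6.0,12.8,-0.008,-0.126,0.023],[0,-0.6,-6.0,12.8,-0.008,-0.126,0.023],[0,-0.6,-6.0,12.8,-0.008,-0.126,0.023]]]}}

```text
t: 20.38
position: [0.5549, 0.2945, 0.1634]
eef_rot: [-2.968, -0.128, -0.935]
ft_force: [0.0, -0.0, -3.1]
gripper_width: 0.0129
finger_force: 69.1
```

Run:
```python
from plan import *
from bench import *
import cv2
o=observe();print(o["t"],o["joint_positions"].round(3).tolist(),o["position"].round(3))
for x,h in ((0,.04),(0,.018),(0,.0)): print(rel(seat(x,h),Rs))
# predicted cover corners/holes vs side view
k=calibration("side");im=read_camera("side")[:,:,::-1]
R=Rt.from_rotvec(o["eef_rot"]).as_matrix()
L=np.array([[77,60,6],[77,-60,6],[-77,-60,6],[-77,60,6],[63,0,6],[-63,0,6]])/1e3
pr=proj(k,(L@RR.T+T)@R.T+o["position"]);pin=proj(k,[facept(b,[s*.063,0,.013]) for s in (1,-1)])
lo=(pr.min(0)-15).astype(int);hi=(pr.max(0)+20).astype(int);s=5
g=cv2.resize(im[lo[1]:hi[1],lo[0]:hi[0]],None,fx=s,fy=s,interpolation=cv2.INTER_CUBIC)
for u in pr: cv2.circle(g,tuple(int(a) for a in ((u-lo+.5)*s)),4,(255,0,0),1)
for u in pin: cv2.circle(g,tuple(int(a) for a in ((u-lo+.5)*s)),4,(0,255,0),1)
print(g.shape);cv2.imwrite("pics/s6.png",g)
```

```text
20.375 [0.597, 0.447, 2.182, 4.591, 0.285, -2.585] [0.555 0.294 0.163]
[-0.03, -0.07, 0.07, 0.0, -0.001, -0.001]
[-0.02, -0.07, 2.27, 0.0, -0.001, -0.001]
[-0.02, -0.07, 4.07, 0.0, -0.001, -0.001]
(480, 470, 3)
```

View pics/s6.png

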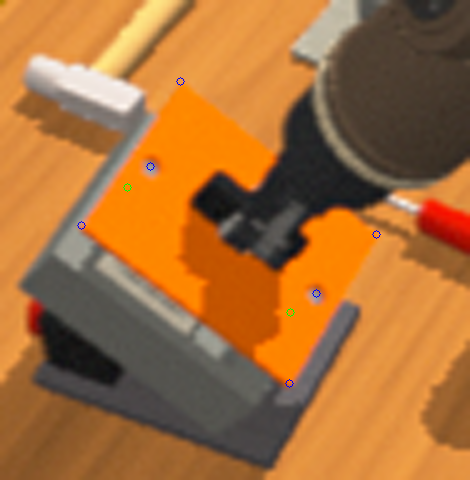

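The side view shows the held cover over the box, with its holes at (150,167) and (316,294) and its corners where predicted. I'll descend in steps and watch the force.

>>> {"fn": "apply_moves", "kwargs": {"series": [[[0,0,-0.1,1,0,0,0],[0,0,-0.1,2,0,0,0],[0,0,-0.1,2.5,0,0,0],[0,0,-0.1,2.9,0,0,0],[0,0,-0.1,2.9,0,0,0]]]}}

```text
t: 21.05
position: [0.5712, 0.2976, 0.1396]
eef_rot: [-2.968, -0.127, -0.934]
ft_force: [0.6, -0.2, -2.8]
gripper_width: 0.0131
finger_force: 69.2
```

```bash
cat > st.py <<'E'
from plan import *
o=observe();R=Rt.from_rotvec(o["eef_rot"]).as_matrix()
c=Rface(b[2]).T@(o["position"]+R@T-[b[0],b[1],.105]);print("cover in face mm",(c*1e3).round(1),"F face",(Rface(b[2]).T@o["ft_force"]).round(1),"Tq face",(Rface(b[2]).T@o["ft_torque"]).round(2),o["gripper_width"].round(4),round(o["t"],2))
print("to seat",rel(seat(0,0),Rs))
E
python3 st.py
```

```text
Traceback (most recent call last):
  File "st.py", line 3, in <module>
    c=Rface(b[2]).T@(o["position"]+R@T-[b[0],b[1],.105]);print("cover in face mm",(c*1e3).round(1),"F face",(Rface(b[2]).T@o["ft_force"]).round(1),"Tq face",(Rface(b[2]).T@o["ft_torque"]).round(2),o["gripper_width"].round(4),round(o["t"],2))
                                                                                                                                                                                                     ^^^^^^^^^^^^^^^^^^^^^^^^
AttributeError: 'float' object has no attribute 'round'
```

```bash
sed -i 's/o\["gripper_width"\].round(4)/round(o["gripper_width"],4)/' st.py; python3 st.py
```

```text
cover in face mm [ 0.1  1.  11.8] F face [-1.1 -0.2 -2.6] Tq face [0.02 0.53 0.04] 0.0131 21.05
to seat [-0.01, 0.09, 1.18, -0.0, -0.0, -0.002]
```

>>> {"fn": "apply_moves", "kwargs": {"series": [[[0,0,0,0.3,0,0,0],[0,0,0,0.6,0,0,0],[0,0,0,0.6,0,0,0]]]}}

```text
t: 21.42
position: [0.5748, 0.2977, 0.1346]
eef_rot: [-2.968, -0.127, -0.934]
ft_force: [1.0, -2.3, -3.4]
gripper_width: 0.0129
finger_force: 69.2
```

```bash
python3 st.py
```

```text
cover in face mm [0.2 0.7 5.7] F face [-1.3 -2.3 -3.2] Tq face [-0.49  0.47  0.1 ] 0.0129 21.43
to seat [-0.02, 0.07, 0.57, 0.0, -0.001, -0.002]
```

>>> {"fn": "apply_moves", "kwargs": {"series": [[[0,0,0.07,0.2,0,0,0],[0,0,0.07,0.4,0,0,0],[0,0,0.07,0.55,0,0,0],[0,0,0.07,0.6,0,0,0]]]}}

```text
t: 21.92
position: [0.578, 0.2976, 0.1301]
eef_rot: [-2.967, -0.127, -0.935]
ft_force: [-13.9, -2.8, 16.5]
gripper_width: 0.0134
finger_force: 72.4
```

```bash
python3 st.py
```

```text
cover in face mm [0.3 0.4 0.2] F face [-2.1 -1.6 21.6] Tq face [-0.3   0.71 -0.  ] 0.0134 21.93
to seat [-0.03, 0.04, 0.02, -0.001, -0.001, -0.002]
```

>>> {"fn": "apply_moves", "kwargs": {"series": [[[0,0,0,-0.05,0,0,0],[0.5,0,0,-0.05,0,0,0],[0.6,0,0,-0.05,0,0,0],[0.6,0,0,-0.05,0,0,0],[0.6,0,0,-0.05,0,0,0]]], "squeeze": 20}}

```text
t: 22.55
position: [0.5779, 0.2975, 0.1303]
eef_rot: [-2.968, -0.127, -0.934]
ft_force: [0.0, 0.5, -0.0]
gripper_width: 0.0512
finger_force: 0.0
```

>>> {"fn": "apply_moves", "kwargs": {"series": [[[0.6,0,0,-1,0,0,0],[0.6,0,0,-2,0,0,0],[0.6,0,0,-3,0,0,0],[0.6,0,0,-4,0,0,0],[0.6,2,0,-7,0,0,0],[0.6,3,0,-9,0,0,0]]]}}

```text
t: 23.3
position: [0.5481, 0.288, 0.205]
eef_rot: [-2.937, -0.133, -0.976]
ft_force: [-0.7, 0.3, 0.3]
gripper_width: 0.051
finger_force: 0.0
```

Run:
```python
from plan import *
from bench import *
import cv2
o=observe();print(o["joint_positions"].round(2),o["position"],o["t"])
F=np.array([[77,60,6],[77,-60,6],[-77,-60,6],[-77,60,6]])/1e3
Hh=np.array([[63,0,13],[-63,0,13]])/1e3
for c in ("top","side","wrist"):
    k=calibration(c);im=read_camera(c)
    hsv=cv2.cvtColor(np.ascontiguousarray(im),cv2.COLOR_RGB2HSV)
    pr=proj(k,[facept(b,l) for l in F]);low=proj(k,[facept(b,l-[0,0,.0]) for l in F+[0,0,.01]])
    d=[x for x in silhouettes("cover",c)]
    print(c,"pred corners",pr.round(1).tolist(),"pins",proj(k,[facept(b,l) for l in Hh]).round(0).tolist())
    for x in d[:2]:
        m=x["mask"].astype(np.uint8);P=np.zeros_like(m);cv2.fillConvexPoly(P,pr.round().astype(np.int32),1)
        q,w=cv2.findContours(m,0,2)[0],0
        cc=max(q,key=cv2.contourArea) if q else None
        print(round(x["p"],2),np.round(x["extent"],1),"IoU",round((m&P).sum()/max(1,(m|P).sum()),3), cv2.approxPolyDP(cv2.convexHull(cc),3,True)[:,0].tolist())
```

```text
[ 0.59  0.36  2.2   4.7   0.28 -2.71] [0.54809271 0.2880213  0.20498484] 23.3
top pred corners [[136.9, 150.3], [174.6, 147.6], [181.1, 190.8], [145.2, 193.4]] pins [[156.0, 154.0], [162.0, 189.0]]
0.6 [160.1 170.5  40.5  40.6] IoU 0.7 [[174, 147], [180, 189], [148, 184], [142, 175], [138, 151]]
side pred corners [[165.4, 254.7], [185.1, 226.2], [223.6, 256.0], [206.3, 285.5]] pins [[180.0, 242.0], [213.0, 267.0]]
0.81 [195.6 256.6  59.3  59. ] IoU 0.878 [[186, 228], [223, 257], [206, 285], [166, 256]]
0.59 [184.6 205.5  48.2  47.4] IoU 0.0 [[210, 181], [181, 230], [160, 221], [205, 180]]
wrist pred corners [[170.8, 124.0], [329.9, 123.1], [320.0, 303.3], [183.8, 302.8]] pins [[250.0, 143.0], [251.0, 294.0]]
0.95 [247.4 215.4 157.  184.8] IoU 0.847 [[170, 127], [325, 126], [313, 303], [195, 303], [177, 237]]
```

```bash
python3 -c "
from bench import *
print(finish_job())"
```

```text
the job is handed in; nothing more can be done
None
```

The breaker was pushed up to its end stop, then the orange cover was seated on both pins against the rim, released, and the job handed in at about 23 s; camera checks put the toggle and cover within a pixel or two of their expected positions where not hidden.

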